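# Load a potted carrier sheet into the seedling rack

### The arm

A 7-joint arm with a two-finger parallel gripper is mounted at the origin on the work surface. World frame = base frame: x ahead of the robot, y to its left, z up, the work surface at z = 0. Lengths are in m, angles in degrees, forces in N, time in s.
With the tool pointing down it reaches from about 0.425 to 1.025 m from the base axis. Payload 9.4 kg.
Tool frame: the origin (TCP) lies midway between the tips of the shut fingers; the grasp point (between the pads) lies 19 mm behind it; z points along the fingers, y is the line along which they close (so a half turn about z gives the same grasp; the last joint's range is limited). The gripper opens to 85 mm and grips with 20 to 120 N. Pads are 22 mm wide; open, the fingers measure 114 mm over their backs; the gripper's body (76 mm by 85 mm) begins 54 mm behind the grasp point. The pads swing forward as they close: fully open they stand 13 mm farther back than shut.
Start: joints at [68.371, 34.337, -0.143, 91.639, 0.103, 54.024, -4.572], TCP at [0.215, -0.692, 0.231] pointing down, gripper open.
Joint ranges: [-147.43, 147.43], [-19.82, 112.94], [-74.19, 73.91], [6.32, 146.72], [-59.91, 239.91], [6.04, 106.73], [-150.56, 150.56]. Speed limits (degrees/s): [127.2, 127.2, 172.46, 172.46, 180, 180, 180].

### API

Orientations are given as a 3x3 rotation matrix whose columns are the frame's x, y, z axes.
In Python, from rig import r, cams gives the robot as it stands.
- The arm moves only by the tool carry_out, never from a script. Its argument "series" is a list of rows, each a list of 7 numbers: the shift along the world's x, y, z in units of 0.8 m (1.0 is 0.8 m), then the turn, a rotation vector about the world's x, y, z in units of 180 degrees (1.0 is 180 degrees), then the closure, from 0 (fully open) to 1 (shut). In form: [[tx, ty, tz, rx, ry, rz, fingers], ...]. A call has 1 to 5 rows; each row shifts and turns the commanded pose from where the row before left it; what a row does not reach is not made up. A row lasts 1/8 s, in which the tool goes at most 62.5 mm and 10.7 degrees, less where a joint would pass 70% of its speed; a pose out of reach is approached as far as the arm can. A call with a number of a shift or a turn outside -1 to 1 is refused whole. A call with a gripper value outside its range is refused whole. The fingers move at their own pace and stop on an object; the grip force is fixed at half the most. Time passes only in rows, so rows that do not move let the fingers close. It gives the time, the measured TCP pose, the force, the opening and the grip force at its end, in the units of the state.
- r.get_state(): the state, without advancing time (a new reading comes with each control period).
- cams.get_image(name): name is "scene" or "top" or "wrist"; returns the picture (384x512x3 uint8, red, green, blue); there is no depth.
- cams.get_calibration(name): a dict with "K" (3x3 intrinsics, pixels), "k1" (the pictures are not rectified: a ray, as slopes to the right and down, at radius r is drawn at 1 + k1 r^2 times it, then the intrinsics apply), "rvec" (rotation vector, rad) and "tvec" (3), from world to camera coordinates, as OpenCV has them. Camera axes: x right, y down, z forward; pixel columns grow to the right and rows downward; lengths in m; the calibration is good to about 2 mm. A picture is of the moment at which its call begins: read the wrist's pose just before it. get_calibration takes no time and is no camera call; for the wrist camera it gives the pose at the moment of the call.
- r.sign_off(): hands the job in; it is judged then, once.
The state is a dict: "time": time; "joints": joint angles; "dq": joint speeds; "tau": joint torques, N m; "position": TCP position; "orientation": TCP orientation; "force": force on the tool from outside, world axes, zero at the start; "moment": the same for the moment, N m; "opening": finger opening in m; "grip_force": force on a finger pad.
Only numpy, scipy, OpenCV 4.12 (cv2) and the standard library are available. Lean on these libraries where they do the work, as an engineer would, in place of code of your own. Each camera call takes 0.05 s, during which the arm holds its last target. There are 200 camera calls.

### The job

Press the square seedling pot fully home into the square cutout of the grey carrier sheet. Then carry the sheet, level and with the pot in it, to the rack and slide it, knob towards the open front, onto the rail pair whose height is nearest to the wooden clip on the rack's post, right in to the back stops, and let go. Leave the clip where it is and do not move or tip the other pots or the bottle.

Things in the scene. Friction and masses are not known exactly. Their poses are not given: they have to be found in the camera images.
- pot_mid (a point): square black seedling pot, loose, about 90 g, upright: body 42 x 42 mm from 14 to 54 mm (its top), foot 38 x 38 mm below (lowest 2 mm 34 x 34); an 18 mm seedling on top is seen only. Point: its centre, 27 mm above its underside; z up, x and y square to its faces. Two round pots of the same black stand about in places swapped with it.
- cutout (a point): centre of the mouth, level with the top face, of the square cutout in the grey carrier sheet: 40.6 x 40.6 mm, 10 mm deep, flat floor. Axes are those of the sheet (x from knob edge to back edge, z up). A smaller round cutout (33 mm) beside it stays empty.
- sheet_knob (a point): centre of the knob of the loose grey plastic carrier sheet (240 g, 170 x 170 x 14 mm, flat on the bench at first). Knob: square block 24 x 24 mm, 36 mm tall on the top face, mid-width, centred 13 mm from the front edge. Point: 32 mm above the sheet's underside. Sheet axes, x from knob to back: sheet's centre 72, cutout's centre 87, back edge 157 mm along +x.
- rack: small rust-brown rack fixed on the bench, open front at -x. Origin on the bench below the centre of a fully inserted sheet; x points in (sliding direction), y left. Posts 16 mm square at x = 5 and 85, y = +/-98.5 mm; board with pots at x = -5 to 100 mm, 300 to 365 mm up. Ahead of x = -5 mm only rails lie above a sheet: a gripper fits between them. Home: knob centre at x = -72, y = 0 mm.
- clip_mid (a point): pale wooden clip on the outside (+y) of the rack's front left post, a peg 75 mm long, 12 mm high, jutting forwards, its end cranked 45 mm outwards; point half-way up it, in the cranked end. Its height varies: the rail pair with ledges (95, 155 or 215 mm up) nearest to it is the right one. It slides on the post if knocked.
- round0_mid (a point): a round black pot (bystander), 54 mm across the rim, 56 mm tall; the point is at mid-height. Loose.
- round1_mid (a point): another round black pot (bystander), same size; the point is at mid-height. Loose.
- bottle_mid (a point): a clear bottle with white cap (bystander), 60 mm in diameter, 170 mm tall, standing between sheet and rack; the point is at mid-height. Loose.
- rail_low (a point): lowest of three alike rail pairs: point between its ledges, at their top (95 mm up), at rack x = 0; rack axes. Sheets rest on ledges at y = +/-73.5 to +/-87.5 mm, from x = -45 mm to back stops at x = 85.5 mm. Outer guides, 12 mm above and 4 mm below the ledge top, stand 175 mm apart (2.5 mm free each side), tips flared out to x = -66 mm. Knob centre when home: 32 mm above the ledges.
- rail_mid (a point): middle rail pair, the same, ledge tops 155 mm above the bench; the point is mid-way between its ledges at rack x = 0.
- rail_high (a point): highest rail pair, the same, ledge tops 215 mm above the bench; the point is mid-way between its ledges at rack x = 0.
There are look-alikes about, which are no part of the job. Of the things shaped like the part that bears cutout, the grey one is meant.

How it is judged (in metres and radians):
On the way:
1. the square pot sits fully home in the square cutout (z of pot_mid in the frame of cutout between 0.013 and 0.0195 m and horizontal distance between pot_mid and cutout below 0.006 m and angle between pot_mid's own z axis and vertical below 0.15 rad), for 0.2 s.
At the end, for the whole second after the job is handed in: Pot on the cutout's floor (2.5 mm depth, 6 mm centre, upright to 0.12 rad). Sheet at rest on the pair whose ledges are within 38 mm of the clip's height (either pair when the clip is about half-way): 5 mm height, level to 0.05 rad, 8 mm from the back stops, square to 0.07 rad (z of pot_mid in the frame of cutout between 0.013 and 0.0195 m and horizontal distance between pot_mid and cutout below 0.006 m and angle between pot_mid's own z axis and vertical below 0.12 rad and x of sheet_knob in the frame of rack between -0.08 and -0.066 m and y of sheet_knob in the frame of rack between -0.009 and 0.009 m and angle between the x axis of sheet_knob and the x axis of rack, either way round below 0.07 rad and angle between sheet_knob's own z axis and vertical below 0.05 rad and z of sheet_knob in the frame of clip_mid between -0.006 and 0.07 m and (height (world z) of sheet_knob between 0.122 and 0.132 m or height (world z) of sheet_knob between 0.182 and 0.192 m or height (world z) of sheet_knob between 0.242 and 0.252 m) and linear speed of sheet below 0.02 m/s); the robot touches nothing.
It fails at once if the clip is shifted by more than 10 mm (distance of clip_mid from where it was at the start of the episode above 0.01 m).
It fails at once if a bystander pot or the bottle is moved by more than 25 mm or tipped (distance of any of round0_mid, round1_mid, bottle_mid from where it was at the start of the episode above 0.025 m or angle between any of round0_mid, round1_mid, bottle_mid's own z axis and vertical above 0.5 rad).
It fails at once if the sheet is tipped by more than 0.35 rad (angle between sheet_knob's own z axis and vertical above 0.35 rad).
It also fails if it takes over 67 s, if anything falls off the work surface, if the arm or the gripper's body presses on something with over 40 N, if the wrist force passes 120 N, or if a joint passes its speed limit or range.

## Working session

There is one attempt and no reset: what is moved stays moved. The work goes in short steps, Python scripts to look and compute and a tool call to move; the robot and the scene stay as the last step left them, time stands still between calls to the robot, and variables do not carry over. Pictures are saved under pics/ and viewed, at most 10 in all, crops included, and the job is handed in when it is done.

Besides the shell and the picture viewer there is one more tool, called after "Request:" as a command line: name --pt "numbers of a row" for each row, then --argument value for the rest. carry_out: Moves the arm, as the interface text tells. Shifts and turns lie within -1 to 1; 1 stands for 0.8 m of shift or 180 degrees of turn. Its arguments: {"type":"object","properties":{"series":{"type":"array"}},"required":["series"]}

```bash
mkdir -p pics; cat > h.py <<'E'
import numpy as np, cv2
from rig import r, cams
def snap(name,fn):
    im=cams.get_image(name); cv2.imwrite('pics/'+fn,im[:,:,::-1]); return im
def cal(n):
    c=cams.get_calibration(n); R=cv2.Rodrigues(np.array(c['rvec'],float))[0]
    return np.array(c['K'],float),float(c['k1']),R,np.array(c['tvec'],float).ravel()
def ray(c,uv):
    K,k1,R,t=c
    d=np.array([(uv[0]-K[0,2])/K[0,0],(uv[1]-K[1,2])/K[1,1]]); p=d.copy()
    for _ in range(30): p=d/(1+k1*(p@p))
    v=R.T@np.array([p[0],p[1],1]); return -R.T@t, v/np.linalg.norm(v)
def atz(c,uv,z):
    o,v=ray(c,uv); return o+v*(z-o[2])/v[2]
def tri(l):
    A=0;b=0
    for c,uv in l:
        o,v=ray(c,uv); P=np.eye(3)-np.outer(v,v); A=A+P; b=b+P@o
    x=np.linalg.solve(A,b)
    return x,[np.linalg.norm((np.eye(3)-np.outer(ray(c,uv)[1],ray(c,uv)[1]))@(x-ray(c,uv)[0])) for c,uv in l]
def proj(c,p):
    K,k1,R,t=c
    q=R@np.array(p,float)+t; s=q[:2]/q[2]; s=s*(1+k1*(s@s)); return K[:2,:2]@s+K[:2,2]
E
python3 - <<'E'
from h import *
a=snap('scene','s0.png'); b=snap('top','t0.png'); 
for n in('scene','top'):
    c=cal(n); print(n,-c[2].T@c[3], c[2][2], c[0][0,0], c[1])
cv2.imwrite('pics/st.png',np.vstack([cv2.resize(a,(400,300)),cv2.resize(b,(400,300))])[:,:,::-1])
print(r.get_state())
E
```

```text
scene [0.40721372 0.38030486 1.22865267] [ 0.01434579 -0.32613787 -0.94521336] 378.92871339231675 -0.12997692551361226
top [0.30657101 0.02416177 1.15298307] [ 0.13311602 -0.02889162 -0.99067926] 389.0297904403547 0.04659225407562552
{'time': 0.1, 'joints': array([68.37054344, 34.38125108, -0.14716693, 91.67774999,  0.1055147 ,
       54.02343034, -4.5729784 ]), 'dq': array([ 0.00382309, -0.19657202, -0.07732623, -0.04115234, -0.05794691,
       -0.05811998,  0.00369287]), 'tau': array([ 6.14078133e-03, -7.77998328e+01,  1.56967677e+00, -2.58624691e+01,
        1.25157443e-02,  5.53791207e-03,  1.84276168e-06]), 'position': array([ 0.21467258, -0.69203391,  0.2304776 ]), 'orientation': array([[ 9.55071431e-01,  2.96375165e-01, -5.69297368e-04],
       [ 2.96375672e-01, -9.55070532e-01,  1.31931881e-03],
       [-1.52705809e-04, -1.42876960e-03, -9.99998968e-01]]), 'force': array([ 0.31342016, -0.64677304, -0.37866373]), 'moment': array([ 0.00584126, -0.02561521, -0.0487584 ]), 'grip_force': 0.0, 'opening': 0.08542303943595826}
```

View pics/s0.png

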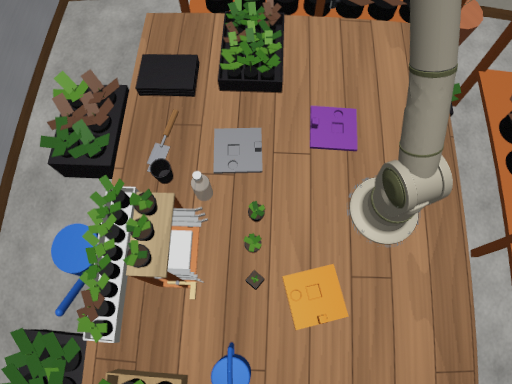

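View pics/t0.png

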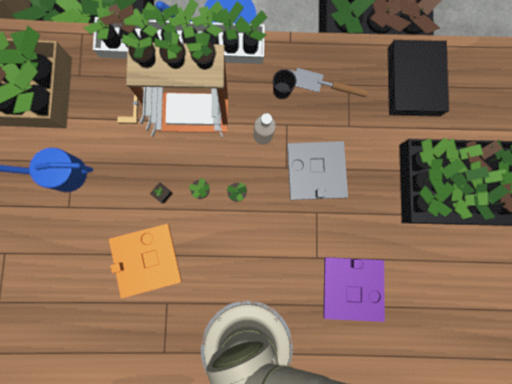

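The scene shows sheets in grey (top 318,170), orange (145,260) and purple (355,290); I want the grey one. For the pots, the square one is at top (161,192) and scene (255,280). The round ones are at top (200,189) and (237,191), and there is also an unrelated dark pot at (284,83). The rack is at top (178,85), its clip at about (128,115), and the bottle at (264,125). I'll check these choices in close crops.

```bash
python3 - <<'E'
import cv2,numpy as np
t=cv2.imread('pics/t0.png'); s=cv2.imread('pics/s0.png')
# left: top crop 110..360 x 70..210 (x3.2); below: scene
f=lambda im,x0,y0,w,h,k:cv2.resize(im[y0:y0+h,x0:x0+w],None,fx=k,fy=k,interpolation=cv2.INTER_CUBIC)
A=f(t,105,65,133,75,6)   # rack
B=f(s,150,190,133,75,6) 
cv2.imwrite('pics/c1.png',np.vstack([A,f(s,140,200,133,25,6)*0+0])[:450]) 
B=f(s,150,195,130,108,5)
cv2.imwrite('pics/c2.png',B)
C=f(t,140,170,110,40,4); D=f(t,280,135,75,70,5); E=f(s,205,120,65,60,5)
W=np.zeros((560,720,3),np.uint8); W[:160,:440]=C; W[170:520,:375]=D; W[170:470,385:710]=E
cv2.imwrite('pics/c3.png',W)
cv2.imwrite('pics/c1.png',A)
E
```

```text
(no output)
```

View pics/c1.png

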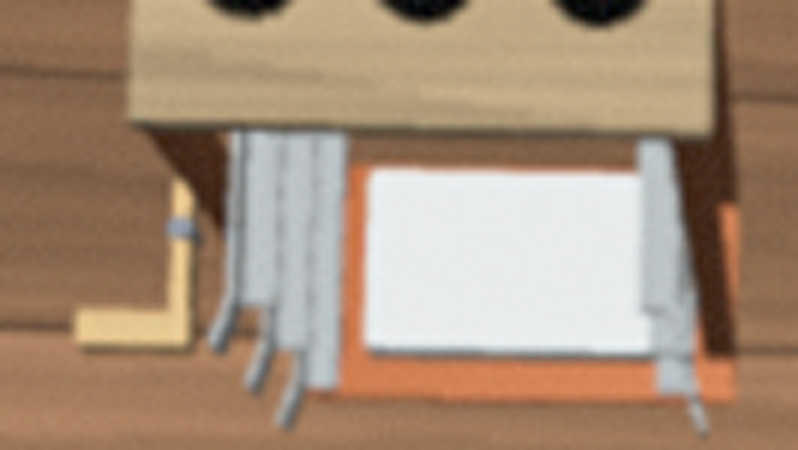

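View pics/c2.png

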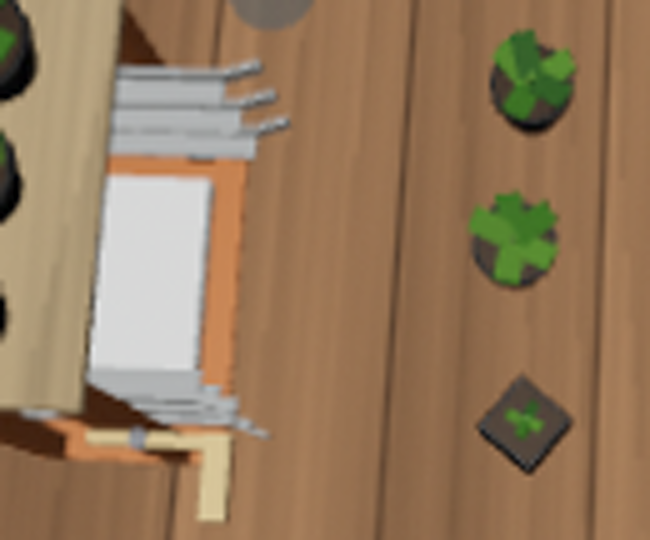

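View pics/c3.png

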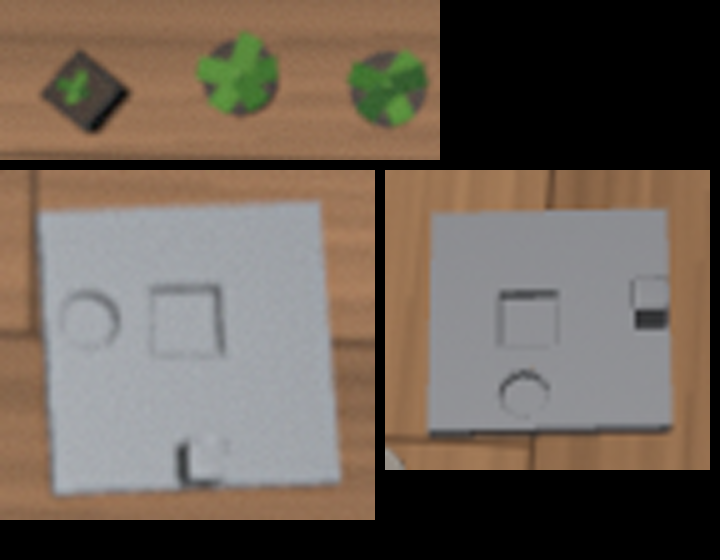

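The crops confirm the square black pot, the grey sheet with its knob towards the robot, and the clip sticking out on the rack's left.

```bash
python3 - <<'E'
from h import *
np.set_printoptions(precision=4,suppress=True)
T=cal('top');S=cal('scene')
t1=lambda u,v:((u+.5)/6-.5+105,(v+.5)/6-.5+65)
s2=lambda u,v:((u+.5)/5-.5+150,(v+.5)/5-.5+195)
t3=lambda u,v:((u+.5)/4-.5+140,(v+.5)/4-.5+170)
t4=lambda u,v:((u+.5)/5-.5+280,(v-170+.5)/5-.5+135)
s4=lambda u,v:((u-385+.5)/5-.5+205,(v-170+.5)/5-.5+120)
def m(n,a,b): print(n,*tri([(T,a),(S,b)]))
for n,a,b in [('L',(40,92),(572-0,422)),]: pass
# pot top corners: world order: top-img left=+y ; scene down=+y ; top-img up=+x ; scene left=+x
m('pot +y',t3(40,92),s2(528,468)); m('pot +x',t3(80,51),s2(477,426)); m('pot -y',t3(126,89),s2(522,376)); m('pot -x',t3(92,126),s2(570,422))
m('clip end',t1(78,330),s2(212,518)); m('clip corner',t1(188,345),s2(230,436)); m('clip inner',t1(172,315),s2(201,455))
for n,a,b in [('+x+y',(40,212),(430,432)),('+x-y',(320,203),(432,213)),('-x-y',(340,481),(667,212)),('-x+y',(56,493),(671,427))]: m('sheet'+n,t4(*a),s4(*b))
for n,a,b in [('+x+y',(151,288),(498,347)),('+x-y',(220,285),(499,292)),('-x-y',(223,356),(558,292)),('-x+y',(152,357),(558,347))]: m('cut'+n,t4(*a),s4(*b))
m('knob',t4(210,453),s4(651,292))
m('railR low tip',t1(703,430),s2(288,123))
m('railL low tip',t1(287,425),s2(266,435))
for n,uv,z in [('low in L',t1(340,390),.095),('high out tip',t1(215,347),.22),('mid tip',t1(253,388),.16),('low tip',t1(285,427),.1)]: print(n,atz(T,uv,z))
for n,uv,z in [('Rhigh',s2(260,65),.22),('Rmid',s2(275,95),.16),('Rlow',s2(288,123),.1),('Llow',s2(266,435),.1),('low in R',s2(252,158),.095)]: print(n,atz(S,uv,z))
m('round0',t3(238,78),s2(515,247));m('round1',t3(388,90),s2(532,88))
E
```

```text
pot +y [0.4253 0.2834 0.0537] [np.float64(0.0008708983987213043), np.float64(0.0008708983987212664)]
pot +x [0.4571 0.2588 0.0448] [np.float64(4.12797192279097e-05), np.float64(4.127971922795644e-05)]
pot -y [0.4311 0.2261 0.0396] [np.float64(9.976819393578582e-05), np.float64(9.976819393582664e-05)]
pot -x [0.4025 0.2514 0.0298] [np.float64(0.0026800053241703282), np.float64(0.0026800053241703868)]
clip end [0.5857 0.3311 0.2171] [np.float64(1.6873578121478914e-05), np.float64(1.687357812158485e-05)]
clip corner [0.581  0.2877 0.2147] [np.float64(0.0006856081268350545), np.float64(0.0006856081268352562)]
clip inner [0.5971 0.2978 0.2041] [np.float64(0.00024246585242615847), np.float64(0.00024246585242647132)]
sheet+x+y [ 0.59   -0.11    0.0066] [np.float64(0.0017269435110142599), np.float64(0.0017269435110143859)]
sheet+x-y [ 0.6014 -0.2803  0.008 ] [np.float64(0.00010126553837338994), np.float64(0.00010126553837321167)]
sheet-x-y [ 0.4317 -0.2916  0.0025] [np.float64(0.0011478625599676692), np.float64(0.0011478625599676531)]
sheet-x+y [ 0.4212 -0.1219  0.0025] [np.float64(0.0004480
[... 568 characters left out ...]
11316)]
railR low tip [0.583  0.084  0.0951] [np.float64(0.0008590659116050758), np.float64(0.000859065911605131)]
railL low tip [0.5803 0.2749 0.0931] [np.float64(0.000639129583515147), np.float64(0.0006391295835148899)]
low in L [0.5977 0.2511 0.095 ]
high out tip [0.5796 0.2752 0.22  ]
mid tip [0.5795 0.2743 0.16  ]
low tip [0.5782 0.274  0.1   ]
Rhigh [0.5814 0.0843 0.22  ]
Rmid [0.5813 0.0846 0.16  ]
Rlow [0.5814 0.0856 0.1   ]
Llow [0.5787 0.2758 0.1   ]
low in R [0.6026 0.1075 0.095 ]
round0 [0.4395 0.1461 0.0477] [np.float64(0.00047236731049864867), np.float64(0.00047236731049872494)]
round1 [0.4339 0.0394 0.0412] [np.float64(0.0006910714870578446), np.float64(0.0006910714870578305)]
```

Measured from two views (m):

| Thing | Position | Orientation or height |
|---|---|---|
| Sheet centre | (.511, -.201) | yaw about 3.9° |
| Cutout | (.526, -.200) | – |
| Knob | (.439, -.206) | – |
| Pot | (.429, .255) | face yaw about 52° |
| Rack origin | about (.646, .180) | – |
| Clip | – | about .21 high, so the high rail pair |

I'll move above the sheet first and take a closer look.

Request:
carry_out --pt "0.0356 0.0613 0.004 0 0 0.0417 0" --pt "0.0356 0.0613 0.004 0 0 0.0417 0" --pt "0.0356 0.0613 0.004 0 0 0.0417 0" --pt "0.0356 0.0613 0.004 0 0 0.0417 0" --pt "0.0356 0.0613 0.004 0 0 0.0417 0"

```text
time: 0.72
position: [0.3578, -0.4455, 0.2473]
orientation: [[0.573, 0.819, -0.0], [0.819, -0.573, 0.0], [0.0, -0.0, -1.0]]
force: [0.7, -0.1, 0.5]
opening: 0.085
grip_force: 0.0
```

Request:
carry_out --pt "0.0356 0.0613 0.004 0 0 0.0417 0" --pt "0.0356 0.0613 0.004 0 0 0.0417 0" --pt "0.0356 0.0613 0.004 0 0 0.0417 0" --pt "0.0356 0.0613 0.004 0 0 0.0417 0" --pt "0.0356 0.0613 0.004 0 0 0.0417 0"

```text
time: 1.35
position: [0.5001, -0.2005, 0.2633]
orientation: [[-0.044, 0.999, -0.0], [0.999, 0.044, -0.0], [-0.0, -0.0, -1.0]]
force: [1.6, -0.4, -0.3]
opening: 0.0857
grip_force: 0.0
```

```bash
python3 - <<'E'
from h import *
import pickle
c=cal('wrist'); im=snap('wrist','w1.png'); pickle.dump(c,open('w1.pkl','wb'))
print(-c[2].T@c[3],c[2],c[0][0,0],c[1])
print([proj(c,p).round() for p in [(.4393,-.206,.05),(.526,-.2,.014),(.59,-.11,.014),(.6014,-.28,.014),(.43,-.29,.014)]])
E
```

```text
[ 0.49706296 -0.13227233  0.40458023] [[ 0.99902533  0.04412819 -0.00104337]
 [ 0.04275928 -0.96162675  0.27100856]
 [ 0.01095578 -0.27078903 -0.96257637]] 271.6211045119821 0.022588436478620067
[array([212., 169.]), array([276., 163.]), array([327., 100.]), array([322., 217.]), array([210., 218.])]
```

View pics/w1.png

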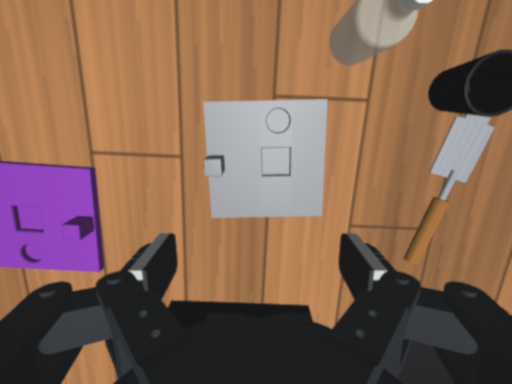

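Request:
carry_out --pt "-0.0111 0.0711 -0.005 0 0 0.0344 0" --pt "-0.0111 0.0711 -0.005 0 0 0.0344 0" --pt "-0.0111 0.0711 -0.005 0 0 0.0344 0" --pt "-0.0111 0.0711 -0.01 0 0 0.0344 0" --pt "-0.0111 0.0711 -0.01 0 0 0.0344 0"

```text
time: 2.02
position: [0.4547, 0.0837, 0.2351]
orientation: [[-0.551, 0.835, 0.0], [0.835, 0.551, -0.0], [-0.0, 0.0, -1.0]]
force: [1.0, -0.3, -0.5]
opening: 0.0854
grip_force: 0.0
```

Request:
carry_out --pt "-0.0111 0.0711 -0.01 0 0 0.0344 0" --pt "-0.0111 0.0711 -0.01 0 0 0.0344 0" --pt "-0.0111 0.0711 -0.015 0 0 0.0344 0" --pt "0 0 0 0 0 0 0"

```text
time: 2.52
position: [0.427, 0.2575, 0.2067]
orientation: [[-0.791, 0.612, -0.001], [0.612, 0.791, 0.002], [0.003, 0.001, -1.0]]
force: [-0.5, -0.6, -0.3]
opening: 0.0854
grip_force: 0.0
```

```bash
python3 - <<'E'
from h import *
import pickle
c=cal('wrist'); im=snap('wrist','w2.png'); pickle.dump(c,open('w2.pkl','wb'))
s=r.get_state(); print(s['position'],s['orientation'][:,1])
a=proj(c,(.429,.255,.054)); print(a)
W=pickle.load(open('w1.pkl','rb'));w1=cv2.imread('pics/w1.png')
g=cv2.cvtColor(w1,cv2.COLOR_BGR2GRAY)
f=lambda P,k:cv2.cornerSubPix(g,np.float32(P).reshape(-1,1,2),(k,k),(-1,-1),(3,50,.01)).reshape(-1,2)
C=f([(204,102),(327,99),(322,216),(210,218)],4); Q=f([(261,148),(290,147),(291,175),(262,176)],3)
print(C.tolist(),Q.tolist())
P=np.array([atz(W,p,.014) for p in C]);Z=np.array([atz(W,p,.014) for p in Q])
print(P.round(4),P.mean(0),Z.round(4),Z.mean(0)); 
for a_,b_ in[(0,1),(3,2)]:
    d=P[b_]-P[a_];print('yaw',np.degrees(np.arctan2(d[1],d[0])),np.linalg.norm(d))
for a_,b_ in[(3,0),(2,1)]:
    d=P[b_]-P[a_];print('yaw',np.degrees(np.arctan2(-d[0],d[1])),np.linalg.norm(d))
u,v=int(a[0]),int(a[1]); x0=max(0,u-80);y0=max(0,v-60)
print(x0,y0)
cv2.imwrite('pics/w2c.png',cv2.resize(im[y0:y0+120,x0:x0+160,::-1],None,fx=5,fy=5,interpolation=cv2.INTER_CUBIC))
E
```

```text
[0.42758752 0.25466174 0.20669907] [ 6.15104243e-01  7.88445471e-01 -7.13344130e-04]
[257.26251725 181.07469409]
[[202.1072235107422, 101.59902954101562], [326.05035400390625, 98.28472137451172], [322.0369873046875, 215.1061248779297], [211.3882293701172, 217.5573272705078]] [[261.45391845703125, 146.456787109375], [289.5381164550781, 146.03562927246094], [289.82940673828125, 174.8611602783203], [261.0094909667969, 175.22335815429688]]
[[ 0.4204 -0.1201  0.014 ]
 [ 0.5887 -0.1084  0.014 ]
 [ 0.6018 -0.2774  0.014 ]
 [ 0.4326 -0.2889  0.014 ]] [ 0.51087373 -0.19870087  0.014     ] [[ 0.5042 -0.1771  0.014 ]
 [ 0.5442 -0.1747  0.014 ]
 [ 0.5478 -0.2167  0.014 ]
 [ 0.5056 -0.2191  0.014 ]] [ 0.52544288 -0.19689094  0.014     ]
yaw 3.9561269953223843 0.1687642836982819
yaw 3.9161748597346375 0.16968770629871865
yaw 4.125841558663086 0.1693153945732324
yaw 4.437964583287327 0.16943896591425806
177 121
```

View pics/w2c.png

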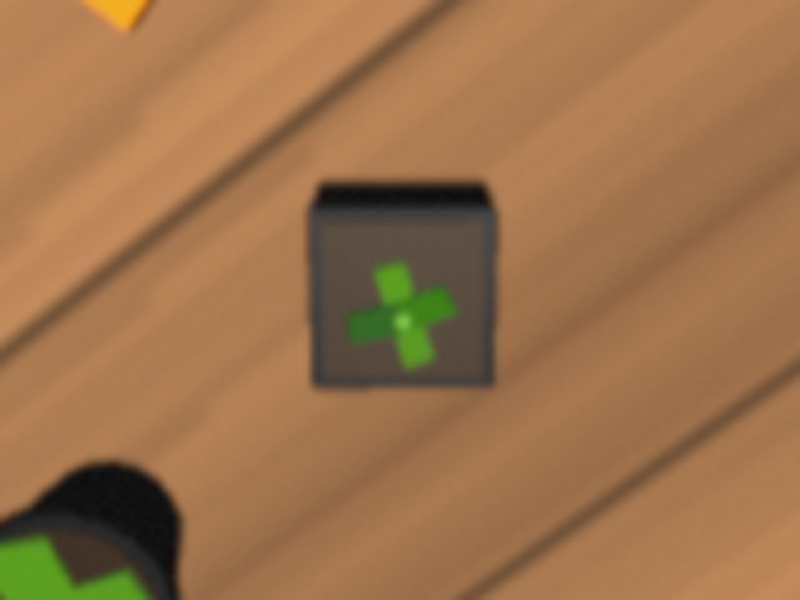

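The pot sits squarely under the gripper in the wrist view, with its top corners in the crop at (311,210), (496,207), (492,384) and (315,387).

```bash
python3 - <<'E'
from h import *
import pickle
np.set_printoptions(precision=4,suppress=True)
W=pickle.load(open('w2.pkl','rb'))
q=[((u+.5)/5-.5+177,(v+.5)/5-.5+121) for u,v in [(311,210),(496,207),(492,384),(315,387)]]
P=np.array([atz(W,p,.054) for p in q]);print(P,P.mean(0))
for a,b in[(0,1),(3,2)]: d=P[b]-P[a];print(np.degrees(np.arctan2(d[1],d[0])),np.linalg.norm(d))
for a,b in[(3,0),(2,1)]: d=P[b]-P[a];print(np.degrees(np.arctan2(-d[0],d[1])),np.linalg.norm(d))
T=cal('top');S=cal('scene')
for c,l in((T,[((u+.5)/4-.5+140,(v+.5)/4-.5+170) for u,v in[(40,92),(80,51),(126,89),(92,126)]]),(S,[((u+.5)/5-.5+150,(v+.5)/5-.5+195) for u,v in[(477,426),(522,376),(570,422),(528,468)]])):
    print(np.mean([atz(c,p,.054) for p in l],0))
s=r.get_state();print(s['position'],np.degrees(np.arctan2(s['orientation'][1,1],s['orientation'][0,1])))
E
```

```text
[[0.4002 0.2517 0.054 ]
 [0.4245 0.2841 0.054 ]
 [0.4563 0.2593 0.054 ]
 [0.4323 0.2271 0.054 ]] [0.4283 0.2556 0.054 ]
53.21391093970243 0.04042563216581844
53.29285883436048 0.040097165577041155
52.493315322723745 0.040471846435235756
52.02672712902551 0.04042207264674064
[0.4286 0.2523 0.054 ]
[0.428  0.2566 0.054 ]
[0.4276 0.2547 0.2067] 52.04049346121943
```

Request:
carry_out --pt "0.001 0 -0.058 0 0 0.003 0" --pt "0 0 -0.058 0 0 0 0" --pt "0 0 -0.058 0 0 0 0" --pt "0 0 -0.0595 0 0 0 0" --pt "0 0 0 0 0 0 0.5"

```text
time: 3.2
position: [0.4284, 0.2507, 0.0184]
orientation: [[-0.791, 0.611, -0.004], [0.611, 0.791, -0.005], [0.0, -0.006, -1.0]]
force: [-0.4, 0.2, -0.7]
opening: 0.07
grip_force: 0.0
```

Request:
carry_out --pt "0 0 0 0 0 0 1" --pt "0 0 0 0 0 0 1" --pt "0 0 0 0 0 0 1" --pt "0 0 0 0 0 0 1"

```text
time: 3.7
position: [0.4304, 0.253, 0.0224]
orientation: [[-0.791, 0.611, 0.003], [0.611, 0.791, 0.001], [-0.002, 0.003, -1.0]]
force: [-0.2, -1.0, 10.5]
opening: 0.0416
grip_force: 61.9
```

Request:
carry_out --pt "0 0 0.075 0 0 0 1" --pt "0 0 0.078 0 0 0 1" --pt "0 0 0.078 0 0 0 1" --pt "0.0149 -0.0709 0.01 0 0 -0.0335 1" --pt "0.0149 -0.0709 0 0 0 -0.0335 1"

```text
time: 4.32
position: [0.4539, 0.1383, 0.2158]
orientation: [[-0.645, 0.764, 0.004], [0.764, 0.645, 0.001], [-0.002, 0.004, -1.0]]
force: [0.9, 0.8, -2.0]
opening: 0.0414
grip_force: 61.3
```

Request:
carry_out --pt "0.0149 -0.0709 0 0 0 -0.0335 1" --pt "0.0149 -0.0709 0 0 0 -0.0335 1" --pt "0.0149 -0.0709 0 0 0 -0.0335 1" --pt "0.0149 -0.0709 0 0 0 -0.0335 1" --pt "0.0149 -0.0709 0 0 0 -0.0335 1"

```text
time: 4.95
position: [0.5127, -0.1462, 0.2147]
orientation: [[-0.173, 0.985, 0.002], [0.985, 0.173, -0.0], [-0.001, 0.002, -1.0]]
force: [-0.0, 0.2, -1.2]
opening: 0.041
grip_force: 61.3
```

Request:
carry_out --pt "0.0149 -0.0709 0 0 0 -0.0335 1" --pt "0 0 -0.075 0 0 0 1" --pt "0 0 -0.075 0 0 0 1" --pt "0 0 0 0 0 0 1"

```text
time: 5.45
position: [0.5222, -0.2003, 0.0911]
orientation: [[-0.072, 0.997, -0.006], [0.997, 0.072, 0.002], [0.003, -0.006, -1.0]]
force: [0.4, -0.3, 0.4]
opening: 0.0412
grip_force: 61.2
```

```bash
python3 - <<'E'
from h import *
import pickle
c=cal('wrist'); im=snap('wrist','w3.png'); pickle.dump(c,open('w3.pkl','wb'))
s=r.get_state(); print(s['position'],np.degrees(np.arctan2(s['orientation'][1,1],s['orientation'][0,1])),s['opening'],s['force'])
a=proj(c,(.5257,-.1983,.05)); print(a)
u,v=int(a[0]),int(a[1]); x0=min(max(0,u-80),352);y0=min(max(0,v-60),264)
print(x0,y0)
cv2.imwrite('pics/w3c.png',cv2.resize(im[y0:y0+120,x0:x0+160,::-1],None,fx=5,fy=5,interpolation=cv2.INTER_CUBIC))
E
```

```text
[ 0.52395881 -0.20044577  0.09349574] 4.151673503600524 0.04111005600522324 [ 1.05144605 -1.23044389 -0.47800807]
[263.40336348 210.82644386]
183 150
```

View pics/w3c.png

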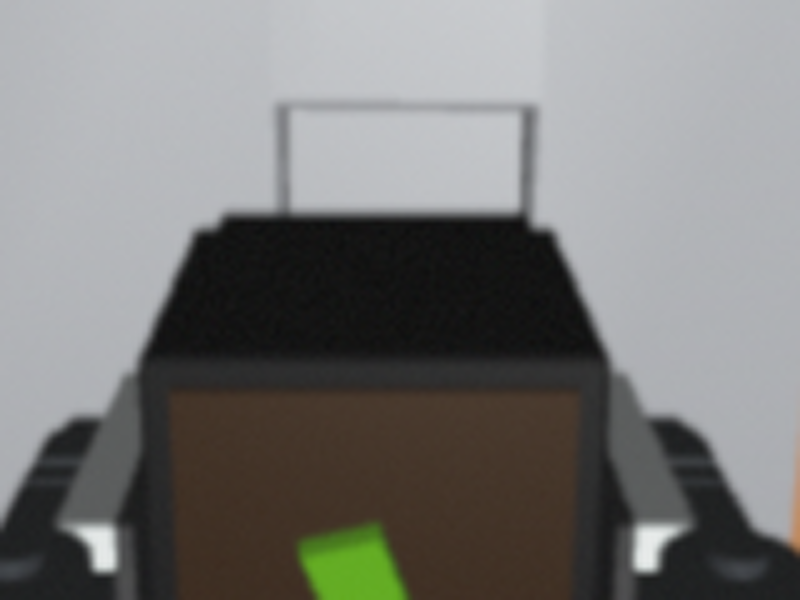

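The crop shows the cutout's far edge from (278,104) to (537,106), the pot top's far edge from (142,360) to (606,360), and the foot's bottom edge from (220,216) to (528,216).

```bash
python3 - <<'E'
from h import *
import pickle
np.set_printoptions(precision=4,suppress=True)
W=pickle.load(open('w3.pkl','rb'))
f=lambda u,v:((u+.5)/5-.5+183,(v+.5)/5-.5+150)
a=np.radians(4.05); X=np.array([np.cos(a),np.sin(a),0]);Y=np.array([-np.sin(a),np.cos(a),0])
A,B=atz(W,f(278,104),.014),atz(W,f(537,106),.014)
print('cut far',A,B,np.linalg.norm(B-A),np.degrees(np.arctan2(*(B-A)[1::-1])),'centre',(A+B)/2-.0203*Y)
for dz in(.070,.072):
    A,B=atz(W,f(142,360),.054+dz),atz(W,f(606,360),.054+dz)
    print('pot top',np.linalg.norm(B-A),np.degrees(np.arctan2(*(B-A)[1::-1])),'centre',(A+B)/2-.021*Y)
    A,B=atz(W,f(220,218),.002+dz),atz(W,f(528,218),.002+dz)
    print('pot foot',np.linalg.norm(B-A),'centre',(A+B)/2-.019*Y)
print(r.get_state()['position'])
E
```

```text
cut far [ 0.5039 -0.1778  0.014 ] [ 0.5462 -0.175   0.014 ] 0.04238800886923641 3.757764488534036 centre [ 0.5265 -0.1967  0.014 ]
pot top 0.03974017120757809 4.294242249041828 centre [ 0.5219 -0.1977  0.124 ]
pot foot 0.03790332693639704 centre [ 0.5215 -0.1981  0.072 ]
pot top 0.03900791512325829 4.294242249041815 centre [ 0.5218 -0.1969  0.126 ]
pot foot 0.03743113410696331 centre [ 0.5215 -0.1976  0.074 ]
[ 0.524  -0.2004  0.0935]
```

Request:
carry_out --pt "0.0056 0.0013 -0.02 0 0 0 1" --pt "0 0 -0.03 0 0 0 1" --pt "0 0 0 0 0 0 1" --pt "0 0 -0.012 0 0 0 1"

```text
time: 6.0
position: [0.5305, -0.2, 0.0453]
orientation: [[-0.072, 0.997, 0.003], [0.997, 0.072, -0.001], [-0.001, 0.003, -1.0]]
force: [0.0, 0.5, -0.1]
opening: 0.0411
grip_force: 61.2
```

Request:
carry_out --pt "0 0 -0.008 0 0 0 1" --pt "0 0 0 0 0 0 1"

```text
time: 6.25
position: [0.5291, -0.1997, 0.0372]
orientation: [[-0.072, 0.997, -0.0], [0.997, 0.072, -0.0], [-0.0, -0.0, -1.0]]
force: [-0.0, 0.4, -0.7]
opening: 0.0415
grip_force: 61.2
```

Request:
carry_out --pt "0 0 -0.005 0 0 0 1" --pt "0 0 -0.005 0 0 0 1" --pt "0 0 0 0 0 0 1"

```text
time: 6.62
position: [0.5291, -0.2002, 0.033]
orientation: [[-0.072, 0.997, 0.002], [0.997, 0.072, -0.003], [-0.003, 0.001, -1.0]]
force: [-12.1, 2.3, 50.1]
opening: 0.0412
grip_force: 68.4
```

Request:
carry_out --pt "0 0 0.01 0 0 0 1" --pt "-0.002 0 0 0 0 0 1"

```text
time: 6.88
position: [0.5281, -0.1999, 0.0379]
orientation: [[-0.072, 0.997, 0.001], [0.997, 0.072, -0.0], [-0.0, 0.001, -1.0]]
force: [0.5, -0.6, -0.8]
opening: 0.0409
grip_force: 62.4
```

```bash
python3 - <<'E'
from h import *
import pickle
c=cal('wrist'); im=snap('wrist','w4.png'); pickle.dump(c,open('w4.pkl','wb'))
s=r.get_state(); print(s['position'],s['opening'],s['force'])
a=proj(c,(.5257,-.1783,.014)); print(a)
u,v=int(a[0]),int(a[1]); x0=min(max(0,u-80),352);y0=min(max(0,v-60),264)
print(x0,y0)
cv2.imwrite('pics/w4c.png',cv2.resize(im[y0:y0+120,x0:x0+160,::-1],None,fx=5,fy=5,interpolation=cv2.INTER_CUBIC))
E
```

```text
[ 0.52742848 -0.19983819  0.03730204] 0.04092518475469016 [-1.60441989  0.40537219 -1.12008067]
[256.59844882 190.28609626]
176 130
```

View pics/w4c.png

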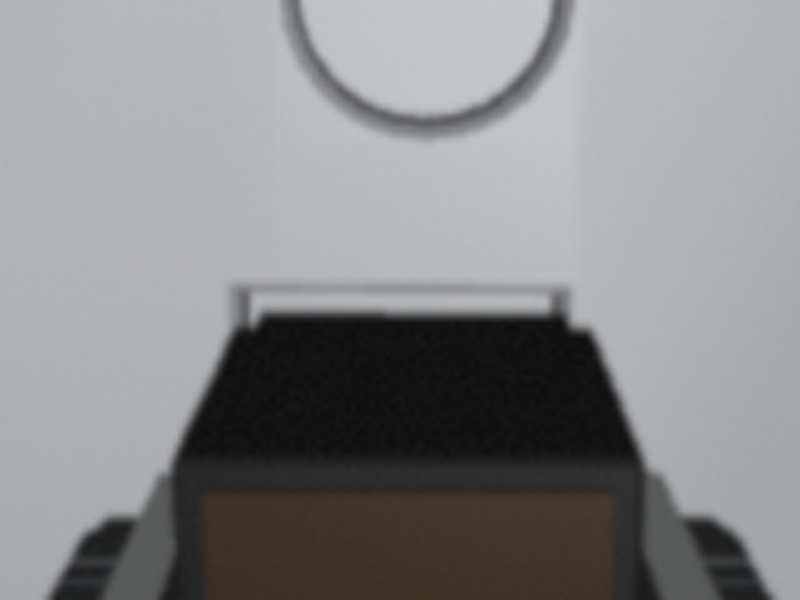

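The cutout's far edge runs from (236,288) to (570,288) in the crop and the foot's from (258,317) to (568,317). The pot is slightly too far along +x.

```bash
python3 - <<'E'
from h import *
import pickle
np.set_printoptions(precision=4,suppress=True)
W=pickle.load(open('w4.pkl','rb'))
f=lambda u,v:((u+.5)/5-.5+176,(v+.5)/5-.5+130)
A,B=atz(W,f(238,290),.014),atz(W,f(569,290),.014); print(A,B,np.linalg.norm(B-A),(A+B)/2)
for z in(.014,.016,.018,.02):
  A,B=atz(W,f(258,316),z),atz(W,f(568,316),z); print(z,A,B,np.linalg.norm(B-A),(A+B)/2)
for z in(.026,.028,.030,.032):
  A,B=atz(W,f(238,332),z),atz(W,f(592,332),z); print('body',z,np.linalg.norm(B-A),(A+B)/2)
for z in(.066,.068,.07,.072):
  A,B=atz(W,f(175,460),z),atz(W,f(640,460),z); print('top',z,np.linalg.norm(B-A),(A+B)/2)
E
```

```text
[ 0.5046 -0.1781  0.014 ] [ 0.5462 -0.1751  0.014 ] 0.04168036387985567 [ 0.5254 -0.1766  0.014 ]
0.014 [ 0.5073 -0.1813  0.014 ] [ 0.5464 -0.1785  0.014 ] 0.03924907274312231 [ 0.5268 -0.1799  0.014 ]
0.016 [ 0.5074 -0.1807  0.016 ] [ 0.5461 -0.1779  0.016 ] 0.038773617600178306 [ 0.5268 -0.1793  0.016 ]
0.018 [ 0.5076 -0.1801  0.018 ] [ 0.5458 -0.1773  0.018 ] 0.0382981624572342 [ 0.5267 -0.1787  0.018 ]
0.02 [ 0.5078 -0.1795  0.02  ] [ 0.5455 -0.1768  0.02  ] 0.037822707314290084 [ 0.5267 -0.1781  0.02  ]
body 0.026 0.041697027149518846 [ 0.5269 -0.1783  0.026 ]
body 0.028 0.04115232773807495 [ 0.5269 -0.1777  0.028 ]
body 0.03 0.040607628326631055 [ 0.5268 -0.1771  0.03  ]
body 0.032 0.040062928915187264 [ 0.5268 -0.1765  0.032 ]
top 0.066 0.04154760009567597 [ 0.5261 -0.1781  0.066 ]
top 0.068 0.040812901373990615 [ 0.526  -0.1773  0.068 ]
top 0.07 0.040078202652305266 [ 0.526  -0.1765  0.07  ]
top 0.072 0.0393435039306199 [ 0.5259 -0.1757  0.072 ]
```

Request:
carry_out --pt "-0.0018 0.0014 0 0 0 0 1" --pt "0 0 -0.003 0 0 0 1" --pt "0 0 -0.003 0 0 0 1" --pt "0 0 0 0 0 0 1"

```text
time: 7.42
position: [0.5262, -0.1988, 0.0322]
orientation: [[-0.072, 0.997, -0.0], [0.997, 0.072, -0.0], [-0.0, -0.0, -1.0]]
force: [0.5, -0.3, 0.1]
opening: 0.0413
grip_force: 62.4
```

No force yet at z .032, where the pot was jammed before. I'll keep lowering.

Request:
carry_out --pt "0 0 -0.004 0 0 0 1" --pt "0 0 -0.003 0 0 0 1" --pt "0 0 0 0 0 0 1"

```text
time: 7.8
position: [0.526, -0.1985, 0.0265]
orientation: [[-0.072, 0.997, -0.001], [0.997, 0.072, 0.0], [0.0, -0.001, -1.0]]
force: [0.4, -0.8, -1.2]
opening: 0.0411
grip_force: 62.4
```

Request:
carry_out --pt "0 0 -0.003 0 0 0 1" --pt "0 0 0 0 0 0 1"

```text
time: 8.05
position: [0.5264, -0.1985, 0.0259]
orientation: [[-0.072, 0.997, 0.001], [0.997, 0.072, -0.001], [-0.001, 0.001, -1.0]]
force: [-3.3, 0.7, 19.3]
opening: 0.0415
grip_force: 65.2
```

Request:
carry_out --pt "0 0 -0.002 0 0 0 1" --pt "0 0 0 0 0 0 1" --pt "0 0 0.003 0 0 0 1" --pt "0 0 0 0 0 0 0.3" --pt "0 0 0 0 0 0 0.2"

```text
time: 8.68
position: [0.5261, -0.1983, 0.0249]
orientation: [[-0.072, 0.997, -0.0], [0.997, 0.072, 0.0], [0.0, -0.0, -1.0]]
force: [-0.8, 0.5, -0.4]
opening: 0.0684
grip_force: 0.0
```

Request:
carry_out --pt "0 0 0.03 0 0 0 0.1" --pt "-0.02 0 0.075 0 0 0 0.1" --pt "-0.03 0 0.075 0 0 0 0.1" --pt "0 0 0 0 0 0 0.1"

```text
time: 9.18
position: [0.4871, -0.1993, 0.1707]
orientation: [[-0.071, 0.997, 0.004], [0.997, 0.071, -0.002], [-0.003, 0.004, -1.0]]
force: [-0.5, 0.4, 0.3]
opening: 0.0766
grip_force: 0.0
```

```bash
python3 - <<'E'
from h import *
import pickle
c=cal('wrist'); im=snap('wrist','w5.png'); pickle.dump(c,open('w5.pkl','wb'))
s=r.get_state(); print(s['position'],s['opening'],s['orientation'][:,1])
for p in [(.526,-.198,.058),(.439,-.2045,.05),(.439,-.2045,.032)]: print(proj(c,p))
u,v=proj(c,(.49,-.2,.03)).astype(int); x0=min(max(0,u-100),312);y0=min(max(0,v-75),234)
print(x0,y0)
cv2.imwrite('pics/w5c.png',cv2.resize(im[y0:y0+150,x0:x0+200,::-1],None,fx=4,fy=4,interpolation=cv2.INTER_CUBIC))
E
```

```text
[ 0.48711595 -0.19922272  0.16889211] 0.0766228153004862 [0.99747066 0.07102607 0.00275259]
[297.55857607 188.11916919]
[208.89804207 186.35530496]
[211.76818023 181.94334618]
160 105
```

View pics/w5c.png

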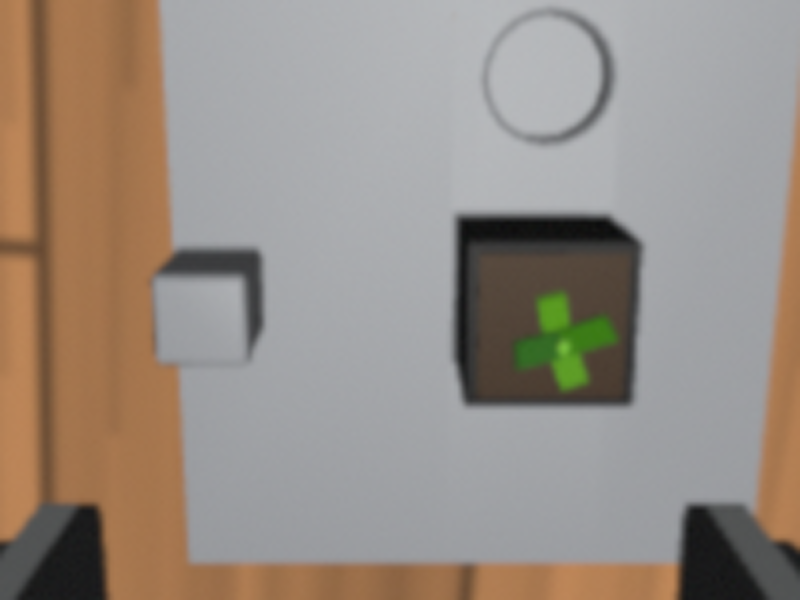

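This is the tenth and last picture. The pot sits upright over the cutout, with its top corners at (466,241), (640,242), (631,403) and (465,402). The knob's top corners are at (153,275), (248,275), (247,363) and (158,361).

```bash
python3 - <<'E'
from h import *
import pickle
np.set_printoptions(precision=4,suppress=True)
W=pickle.load(open('w5.pkl','rb'))
f=lambda u,v:((u+.5)/4-.5+160,(v+.5)/4-.5+105)
K=np.array([atz(W,f(*p),.05) for p in[(153,275),(248,275),(247,363),(158,361)]]);print('knob',K.mean(0),np.linalg.norm(K[1]-K[0]),np.linalg.norm(K[2]-K[1]))
for z in(.056,.058,.060):
  P=np.array([atz(W,f(*p),z) for p in[(466,241),(640,242),(631,403),(465,402)]]);print('pot',z,P.mean(0),[np.linalg.norm(P[i]-P[i-1]) for i in range(4)])
print((P.mean(0)-K.mean(0))[:2],np.linalg.norm((P.mean(0)-K.mean(0))[:2]))
# rack: clip and rail candidates, refine yaw from board front edge and rail lines in top & scene
t=cv2.imread('pics/t0.png');g=cv2.cvtColor(t,cv2.COLOR_BGR2GRAY)
T=cal('top');S=cal('scene')
t1=lambda u,v:((u+.5)/6-.5+105,(v+.5)/6-.5+65)
s2=lambda u,v:((u+.5)/5-.5+150,(v+.5)/5-.5+195)
a,b=tri([(T,t1(712,133)),(S,s2(125,-2))])[0],tri([(T,t1(130,124)),(S,s2(82,411))])[0];print('board',a,b,np.degrees(np.arctan2(-(b-a)[0],(b-a)[1])))
A=[atz(T,t1(*p),.3) for p in((130,124),(712,135))];print('board@.3',A,np.degrees(np.arctan2(-(A[0]-A[1])[0],(A[0]-A[1])[1])))
B=[atz(S,s2(*p),.3) for p in((125,0),(82,411))];print('scene',B,np.degrees(np.arctan2(-(B[1]-B[0])[0],(B[1]-B[0])[1])))
A=[atz(T,t1(*p),.22) for p in((237,140),(232,280))];print('highL outer guide',A)
A=[atz(T,t1(*p),.215) for p in((272,135),(270,305))];print('highL ledge inner',A)
A=[atz(T,t1(*p),.215) for p in((640,140),(642,310))];print('highR ledge inner',A)
A=[atz(S,s2(*p),.215) for p in((112,103),(222,104))];print('S highR ledge inner',A)
A=[atz(S,s2(*p),.095) for p in((112,157),(254,158))];print('S lowR ledge inner',A)
A=[atz(T,t1(*p),.0) for p in((730,400),(335,400))];print('base front',A)
E
```

```text
knob [ 0.4401 -0.2024  0.05  ] 0.02330648167598019 0.022647553904475384
pot 0.056 [ 0.5257 -0.196   0.056 ] [np.float64(0.04054677215833039), np.float64(0.04147221304061772), np.float64(0.04054598398484732), np.float64(0.04126631513987928)]
pot 0.058 [ 0.5254 -0.1955  0.058 ] [np.float64(0.04022972899573762), np.float64(0.04114793367429042), np.float64(0.04022894698513756), np.float64(0.04094364572961368)]
pot 0.06 [ 0.525 -0.195  0.06 ] [np.float64(0.039912685833144834), np.float64(0.04082365430796323), np.float64(0.039911909985427804), np.float64(0.0406209763193483)]
[0.085  0.0074] 0.0853098668926396
board [0.6444 0.0729 0.2975] [0.6388 0.2881 0.3048] 1.5084433045228922
board@.3 [array([0.641 , 0.2895, 0.3   ]), array([0.6448, 0.0721, 0.3   ])] 1.004829183589543
scene [array([0.6417, 0.0758, 0.3   ]), array([0.6396, 0.2878, 0.3   ])] 0.5495834263757091
highL outer guide [array([0.6673, 0.2709, 0.22  ]), array([0.6079, 0.2699, 0.22  ])]
highL ledge inner [array([0.6719, 0.2581, 0.215 ]), array([0.5995, 0.2554, 0.215 ])]
highR ledge inner [array([0.6753, 0.1067, 0.215 ]), array([0.6024, 0.1036, 0.215 ])]
S highR ledge inner [array([0.6635, 0.1087, 0.215 ]), array([0.6015, 0.1064, 0.215 ])]
S lowR ledge inner [array([0.6899, 0.1111, 0.095 ]), array([0.6013, 0.1075, 0.095 ])]
base front [array([0.6247, 0.0759, 0.    ]), array([0.6187, 0.2737, 0.    ])]
```

The pot is home, about 86 mm behind the knob with its top near .057. Before picking up the sheet I'll look at the rack from above to get its yaw by code.

Request:
carry_out --pt "0.006 0.0605 0.034 0 0 0 0.1" --pt "0.006 0.0605 0.034 0 0 0 0.1" --pt "0.006 0.0605 0.034 0 0 0 0.1" --pt "0.006 0.0605 0.034 0 0 0 0.1" --pt "0.006 0.0605 0.034 0 0 0 0.1"

```text
time: 9.85
position: [0.511, 0.0451, 0.3027]
orientation: [[-0.072, 0.997, -0.002], [0.997, 0.072, 0.0], [0.0, -0.002, -1.0]]
force: [1.3, -0.1, -0.0]
opening: 0.077
grip_force: 0.0
```

Request:
carry_out --pt "0.006 0.0605 0.034 0 0 0 0.1" --pt "0.006 0.0605 0.034 0 0 0 0.1" --pt "0 0 0 0 0 0 0.1" --pt "0 0 0 0 0 0 0.1"

```text
time: 10.35
position: [0.5204, 0.1397, 0.356]
orientation: [[-0.072, 0.997, -0.002], [0.997, 0.072, -0.001], [-0.001, -0.002, -1.0]]
force: [-0.5, -0.6, -0.6]
opening: 0.0768
grip_force: 0.0
```

```bash
cat > fit.py <<'E'
from h import *
import pickle,itertools
from scipy.optimize import least_squares
np.set_printoptions(precision=4,suppress=True)
def pts(q,L):
    x,y,a=q; c,s=np.cos(a),np.sin(a)
    return np.c_[x+c*L[:,0]-s*L[:,1], y+s*L[:,0]+c*L[:,1], L[:,2]]
def edges(hs):
    E=[]
    for h in hs:
        for sg in(1,-1):
            E.append(((-.043,sg*.0735,h),(-.01,sg*.0735,h)))
            E.append(((-.045,sg*.075,h),(-.045,sg*.086,h)))
    return E
def run(c,im,E,q,w):
    g=cv2.GaussianBlur(cv2.cvtColor(im,cv2.COLOR_RGB2GRAY),(0,0),.8).astype(np.float32)
    P=[];Dn=[]
    for a,b in E:
        a,b=np.array(a),np.array(b)
        for t in np.linspace(0,1,12):
            p=a+(b-a)*t; P.append(p); Dn.append((b-a)/np.linalg.norm(b-a)*.002)
    P=np.array(P);Dn=np.array(Dn)
    for W in w:
        obs=[]
        for i in range(len(P)):
            A=pts(q,np.array([P[i],P[i]+Dn[i]])); u0,u1=proj(c,A[0]),proj(c,A[1])
            d=(u1-u0)/np.linalg.norm(u1-u0); n=np.array([-d[1],d[0]])
            s=np.arange(-W,W+.01,.25); xy=u0+s[:,None]*n
            pr=cv2.remap(g,xy[:,0].astype(np.float32)[None],xy[:,1].astype(np.float32)[None],cv2.INTER_LINEAR)[0]
            gr=np.abs(np.gradient(pr)); k=gr.argmax()
            if gr[k]>3 and 0<=u0[0]<512 and 0<=u0[1]<384: obs.append((i,xy[k],n))
        f=lambda q:[(proj(c,pts(q,P[i:i+1])[0])-o)@n for i,o,n in obs]
        r_=least_squares(f,q,loss='soft_l1',f_scale=.7,x_scale=[.01,.01,.01]); q=r_.x
        e=np.abs(f(q)); print(W,len(obs),q[:2],np.degrees(q[2]),'med',np.median(e),'in',(e<1).mean())
    return q
E
python3 - <<'E'
from fit import *
c=cal('wrist'); im=snap('wrist','w6.png'); pickle.dump(c,open('w6.pkl','wb'))
print(r.get_state()['position'],-c[2].T@c[3])
q0=np.array([.646,.1815,np.radians(1.6)])
for a in (.5,1.6,2.5):
    q0[2]=np.radians(a); print('wrist high'); run(c,im,edges([.215]),q0,[7,4,3])
print('wrist all'); run(c,im,edges([.215,.155,.095]),q0,[6,4,3])
t=cv2.imread('pics/t0.png')[:,:,::-1].copy(); print('top'); run(cal('top'),t,edges([.215,.155,.095]),q0,[3,2])
s=cv2.imread('pics/s0.png')[:,:,::-1].copy(); print('scene'); run(cal('scene'),s,edges([.215,.155,.095]),q0,[3,2])
E
```

```text
[0.5204 0.139  0.356 ] [0.5157 0.2078 0.4972]
wrist high
7 36 [0.6456 0.1869] 0.7829134793387186 med 0.2149583969897332 in 1.0
4 25 [0.6454 0.187 ] 0.8814155354495794 med 0.19601486164976878 in 0.96
3 25 [0.6454 0.187 ] 0.8792354206680817 med 0.23402274735446496 in 0.96
wrist high
7 36 [0.6455 0.1868] 0.8090004384700079 med 0.18544887753916123 in 1.0
4 25 [0.6455 0.187 ] 0.8352592002801645 med 0.1632344492830727 in 1.0
3 26 [0.6454 0.187 ] 0.8323961086843901 med 0.2498705734399871 in 0.9615384615384616
wrist high
7 37 [0.6453 0.1867] 0.730510175513551 med 0.22196325632316247 in 0.972972972972973
4 27 [0.6455 0.1869] 0.8814429224222535 med 0.1450562458422464 in 0.9629629629629629
3 26 [0.6455 0.1869] 0.856352214927825 med 0.2504443834345359 in 0.9615384615384616
wrist all
6 124 [0.6457 0.1804] 0.7976977713552528 med 0.37202789804929665 in 0.7661290322580645
4 119 [0.6457 0.1805] 0.7649535148220361 med 0.29436528204305523 in 0.8487394957983193
3 119 [0.6457 0.1806] 0.7762308991666523 med 0.31609789590953435 in 0.8823529411764706
top
3 102 [0.6446 0.1809] 0.7725431203162492 med 0.3240828154831512 in 0.7941176470588235
2 104 [0.6446 0.1805] 0.5436044850748564 med 0.3806280069289343 in 0.8461538461538461
scene
3 102 [0.6454 0.1817] 1.0806637256275415 med 0.28501054428372086 in 0.7058823529411765
2 84 [0.6457 0.1822] 0.7308638475679874 med 0.2684230487192173 in 0.9166666666666666
```

```bash
python3 - <<'E'
from fit import *
c=pickle.load(open('w6.pkl','rb')); im=cv2.imread('pics/w6.png'); g=cv2.GaussianBlur(cv2.cvtColor(im,cv2.COLOR_BGR2GRAY),(0,0),.7)
q=(.6456,.181,np.radians(.8))
for h in(.215,.155,.095):
  for x in(-.035,-.02):
    ys=np.arange(-.11,.111,.001)
    A=pts(q,np.c_[np.full(len(ys),x),ys,np.full(len(ys),h)])
    uv=np.array([proj(c,p) for p in A]).astype(np.float32)
    pr=cv2.remap(g,uv[None,:,0],uv[None,:,1],cv2.INTER_LINEAR)[0].astype(float)
    d=np.gradient(pr); k=[i for i in range(1,len(d)-1) if abs(d[i])>5 and abs(d[i])>=abs(d[i-1]) and abs(d[i])>abs(d[i+1])]
    print(h,x,[(round(ys[i]*1000),round(d[i])) for i in k], 'row range',uv[0,1],uv[-1,1])
E
```

```text
0.215 -0.035 [(-93, 14), (-88, 28), (-75, -14), (-71, -14), (-67, 25), (-56, -21), (-53, 23), (-44, -16), (-34, 26), (56, -30), (60, 14), (63, -7), (66, 7), (71, -9), (73, 8), (86, -29), (89, 32), (92, -28), (105, -12), (108, 44)] row range 244.57089 26.486347
0.215 -0.02 [(-97, 26), (-92, -24), (-88, 28), (-75, -14), (-71, -18), (-67, 25), (-56, -24), (-53, 22), (-44, -18), (-34, 26), (56, -30), (60, 16), (63, -6), (66, 7), (71, -8), (73, 8), (86, -29), (89, 31), (92, -49), (95, 17), (103, -14), (108, 42)] row range 245.32771 27.380785
0.155 -0.035 [(-96, 15), (-92, -18), (-88, 22), (-74, -19), (-71, 20), (-58, -27), (-54, 16), (-48, 21), (62, -24), (66, 12), (71, -6), (74, 6), (86, -20), (89, 16), (92, -30), (105, 32)] row range 223.9528 43.01431
0.155 -0.02 [(-97, -12), (-92, -14), (-88, 24), (-74, -20), (-71, 18), (-59, -14), (-48, 22), (62, -25), (66, 14), (71, -8), (74, 7), (80, -10), (83, 9), (98, -26), (102, 27), (106, -22)] row range 224.58574 43.766365
0.095 -0.035 [(-96, 8), (-92, -12), (-88, 17), (-75, -11), (73, 10), (86, -15), (88, 12), (92, -15), (97, -12), (101, 27), (106, -14)] row range 208.95724 54.24879
0.095 -0.02 [(-108, 18), (-92, -17), (-88, 18), (-74, -26), (-69, 16), (-61, 18), (68, -20), (73, 11), (96, -18), (99, 19), (103, -24)] row range 209.50331 54.894444
```

The wrist view puts the rack at (.6456, .1803) with a yaw of 0.8°. Next I'll grip the knob along the sheet's x axis.

Request:
carry_out --pt "-0.0126 -0.0534 -0.025 0 0 0 0.25" --pt "-0.0126 -0.0534 -0.025 0 0 0 0.25" --pt "-0.0126 -0.0534 -0.025 0 0 0 0.25" --pt "-0.0126 -0.0534 -0.025 0 0 0 0.25" --pt "-0.0126 -0.0534 -0.025 0 0 0 0.25"

```text
time: 11.02
position: [0.4687, -0.0763, 0.2562]
orientation: [[-0.07, 0.998, -0.002], [0.998, 0.07, -0.0], [-0.0, -0.002, -1.0]]
force: [0.4, -0.3, -0.4]
opening: 0.0641
grip_force: 0.0
```

Request:
carry_out --pt "-0.0126 -0.0534 -0.05 0 0 0 0.25" --pt "-0.0126 -0.0534 -0.05 0 0 0 0.25" --pt "-0.0126 -0.0534 -0.05 0 0 0 0.25" --pt "0 0 0 0 0 0 0.25"

```text
time: 11.52
position: [0.4357, -0.2051, 0.1342]
orientation: [[-0.065, 0.998, -0.008], [0.998, 0.065, 0.001], [0.002, -0.007, -1.0]]
force: [0.5, 1.4, 0.1]
opening: 0.0642
grip_force: 0.0
```

Request:
carry_out --pt "0 0 -0.05 0 0 0 0.25" --pt "0 0 -0.04 0 0 0 0.25" --pt "0 0 0 0 0 0 0.25"

```text
time: 11.9
position: [0.4387, -0.2009, 0.0644]
orientation: [[-0.072, 0.997, -0.004], [0.997, 0.072, 0.001], [0.001, -0.004, -1.0]]
force: [-0.3, 0.4, 0.1]
opening: 0.0642
grip_force: 0.0
```

Request:
carry_out --pt "0.001 -0.0015 -0.03 0 0 0 0.25" --pt "0 0 -0.026 0 0 0 0.25" --pt "0 0 0 0 0 0 0.25" --pt "0 0 0 0 0 0 0.6" --pt "0 0 0 0 0 0 1"

```text
time: 12.52
position: [0.4411, -0.2031, 0.022]
orientation: [[-0.072, 0.997, 0.002], [0.997, 0.072, -0.001], [-0.001, 0.001, -1.0]]
force: [0.6, -0.7, 0.2]
opening: 0.0284
grip_force: 0.0
```

Request:
carry_out --pt "0 0 0 0 0 0 1" --pt "0 0 0 0 0 0 1" --pt "0 0 0 0 0 0 1"

```text
time: 12.9
position: [0.4409, -0.2031, 0.0221]
orientation: [[-0.071, 0.997, 0.001], [0.997, 0.071, -0.001], [-0.001, 0.001, -1.0]]
force: [-1.3, 0.9, 10.5]
opening: 0.0233
grip_force: 59.2
```

Request:
carry_out --pt "0 0 0.01 0 0 0 1" --pt "0 0 0.02 0 0 0 1" --pt "0 0 0.02 0 0 0 1" --pt "0 0 0 0 0 0 1"

```text
time: 13.4
position: [0.441, -0.2032, 0.0621]
orientation: [[-0.071, 0.997, 0.002], [0.997, 0.071, -0.001], [-0.001, 0.002, -1.0]]
force: [0.1, -0.8, -2.9]
opening: 0.0231
grip_force: 59.2
```

```bash
python3 - <<'E'
from h import *
import pickle
np.set_printoptions(precision=3,suppress=True)
s=r.get_state(); print(s['position'],s['orientation'],s['force'],s['moment'],s['opening'],s['grip_force'])
c=cal('wrist'); im=snap('wrist','w7.png'); pickle.dump(c,open('w7.pkl','wb'))
g=cv2.cvtColor(im,cv2.COLOR_RGB2GRAY)
# predicted sheet edges if level: compare far (+y) edge, back edge
p=s['position'];o=s['orientation'];X=o[:,1]*[1,1,0];Y=o[:,0]*[1,1,0]
X/=np.linalg.norm(X);Y/=np.linalg.norm(Y);zt=p[2]-.0221+.014
base=np.array([p[0]-.0008,p[1]+.0007,zt])
G=cv2.GaussianBlur(g,(0,0),.8)
for nm,a,d in [('left edge x=0',base+.085*Y,Y),('left edge x=70',base+.07*X+.085*Y,Y),('left x=140',base+.14*X+.085*Y,Y),('back y=70',base+.157*X+.07*Y,X),('back y=30',base+.157*X+.03*Y,X),('back y=0',base+.157*X,X),('back y=-40',base+.157*X-.04*Y,X),('front y=60',base-.013*X+.06*Y,X),('front y=-30',base-.013*X-.03*Y,X)]:
    t=np.arange(-.012,.0121,.0005); uv=np.array([proj(c,a+q*d) for q in t],np.float32)
    pr=cv2.remap(G,uv[None,:,0],uv[None,:,1],cv2.INTER_LINEAR)[0].astype(float); k=np.abs(np.gradient(pr)).argmax()
    print(nm,'off mm',t[k]*1e3,uv[24],round(np.gradient(pr)[k]))
E
```

```text
[ 0.441 -0.203  0.062] [[-0.071  0.997  0.002]
 [ 0.997  0.071 -0.001]
 [-0.001  0.002 -1.   ]] [ 0.055 -0.82  -2.937] [-0.085  0.245  0.04 ] 0.02308778939605636 59.20366287231445
left edge x=0 off mm -0.9999999999999905 [256.534  77.791] -18
left edge x=70 off mm -0.9999999999999905 [394.577  77.181] -16
left x=140 off mm -12.0 [537.174  75.291] 0
back y=70 off mm -12.0 [563.029 106.481] 0
back y=30 off mm -12.0 [539.917 182.28 ] 0
back y=0 off mm -7.9999999999999964 [525.263 232.087] -14
back y=-40 off mm 2.000000000000012 [508.436 291.177] -49
front y=60 off mm 0.5000000000000109 [232.324 128.183] 14
front y=-30 off mm -1.499999999999991 [235.919 275.591] 26
```

Request:
carry_out --pt "0 0 0.03 0 0 0 1" --pt "0 0 0.05 0 0 0 1" --pt "0 0 0.05 0 0 0 1" --pt "0 0 0.05 0 0 0 1" --pt "0 0 0.045 0 0 0 1"

```text
time: 14.08
position: [0.4401, -0.2028, 0.2416]
orientation: [[-0.072, 0.997, -0.001], [0.997, 0.072, 0.0], [0.0, -0.001, -1.0]]
force: [0.5, -0.2, -4.0]
opening: 0.0228
grip_force: 59.9
```

Request:
carry_out --pt "0.001 0.03 0.0088 0 0 -0.0037 1" --pt "0.001 0.0465 0.0088 0 0 -0.0037 1" --pt "0.001 0.0465 0.0088 0 0 -0.0037 1" --pt "0.001 0.0465 0.0088 0 0 -0.0037 1" --pt "0.001 0.0465 0.0088 0 0 -0.0037 1"

```text
time: 14.7
position: [0.444, -0.029, 0.2756]
orientation: [[-0.013, 1.0, -0.001], [1.0, 0.013, -0.0], [-0.0, -0.001, -1.0]]
force: [0.7, 0.4, -2.3]
opening: 0.0233
grip_force: 59.9
```

Request:
carry_out --pt "-0.0065 0.0465 0 0 0 0 1" --pt "-0.0065 0.0465 0 0 0 0 1" --pt "-0.0065 0.0465 0 0 0 0 1" --pt "-0.0065 0.0465 0 0 0 0 1" --pt "-0.0065 0.0465 0 0 0 0 1"

```text
time: 15.32
position: [0.418, 0.1569, 0.2754]
orientation: [[-0.014, 1.0, -0.001], [1.0, 0.014, -0.001], [-0.001, -0.001, -1.0]]
force: [1.3, 0.1, -3.3]
opening: 0.0232
grip_force: 59.9
```

Request:
carry_out --pt "-0.0015 0.0305 0 0 0 0 1" --pt "0 0 0 0 0 0 1" --pt "0 0 0 0 0 0 1"

```text
time: 15.7
position: [0.4171, 0.1796, 0.2754]
orientation: [[-0.014, 1.0, -0.001], [1.0, 0.014, -0.001], [-0.001, -0.001, -1.0]]
force: [-0.2, -0.3, -3.2]
opening: 0.023
grip_force: 59.9
```

```bash
python3 - <<'E'
from h import *
np.set_printoptions(precision=4,suppress=True)
s=r.get_state(); o=s['orientation'];print(s['position'],np.degrees(np.arctan2(o[1,1],o[0,1])),o[:,2],s['force'],s['moment'],s['opening'],s['grip_force'],s['joints'])
E
```

```text
[0.4171 0.1796 0.2754] 0.7978925292271618 [-0.0013 -0.0011 -1.    ] [-0.1538 -0.2609 -3.2097] [-0.0215  0.2065  0.0123] 0.02297237014566803 59.9225127696991 [  1.507   15.9128 -39.5289 120.9641  13.682   47.5551 -45.4765]
```

Request:
carry_out --pt "0 -0.002 -0.03 0 0 0 1" --pt "0 0 -0.0143 0 0 0 1" --pt "0 0 0 0 0 0 1" --pt "0.0187 0.0003 0 0 0 0 1" --pt "0.0187 0.0003 0 0 0 0 1"

```text
time: 16.32
position: [0.4493, 0.1794, 0.2413]
orientation: [[-0.014, 1.0, 0.002], [1.0, 0.014, 0.0], [0.0, 0.002, -1.0]]
force: [0.7, 0.3, -2.0]
opening: 0.0231
grip_force: 59.8
```

```bash
python3 - <<'E'
from h import *
np.set_printoptions(precision=4,suppress=True)
s=r.get_state(); o=s['orientation'];print(s['position'],s['force'],s['moment'],s['opening'])
E
```

```text
[0.4493 0.1794 0.2413] [ 0.662   0.3312 -2.0068] [-0.0053  0.2322  0.0588] 0.0230682740004588
```

Request:
carry_out --pt "0.0187 0.0003 0 0 0 0 1" --pt "0.0187 0.0003 0 0 0 0 1" --pt "0 0 0 0 0 0 1"

```text
time: 16.7
position: [0.4786, 0.1798, 0.2405]
orientation: [[-0.013, 1.0, -0.0], [1.0, 0.013, 0.001], [0.001, -0.0, -1.0]]
force: [0.2, -0.1, -3.3]
opening: 0.0229
grip_force: 59.9
```

Request:
carry_out --pt "0.0225 0.0003 0 0 0 0 1" --pt "0.0225 0.0003 0 0 0 0 1" --pt "0.0225 0.0003 0 0 0 0 1" --pt "0 0 0 0 0 0 1"

```text
time: 17.2
position: [0.5331, 0.1804, 0.2404]
orientation: [[-0.013, 1.0, 0.0], [1.0, 0.013, 0.001], [0.001, 0.0, -1.0]]
force: [-0.6, 0.9, -3.7]
opening: 0.0231
grip_force: 59.9
```

Request:
carry_out --pt "0.02 0.0002 0 0 0 0 1" --pt "0.02 0.0002 0 0 0 0 1" --pt "0.005 0 0 0 0 0 1" --pt "0 0 0 0 0 0 1"

```text
time: 17.7
position: [0.5674, 0.1808, 0.2404]
orientation: [[-0.014, 1.0, -0.001], [1.0, 0.014, 0.0], [0.0, -0.001, -1.0]]
force: [-0.6, 0.7, -3.1]
opening: 0.0229
grip_force: 59.9
```

Request:
carry_out --pt "0.004 0 0 0 0 0 1" --pt "0.003 0 0 0 0 0 1" --pt "0 0 0 0 0 0 1"

```text
time: 18.08
position: [0.573, 0.1808, 0.2407]
orientation: [[-0.014, 1.0, 0.0], [1.0, 0.014, -0.0], [-0.0, 0.0, -1.0]]
force: [-0.7, -0.4, -3.4]
opening: 0.0231
grip_force: 59.9
```

Request:
carry_out --pt "0.0025 0 0 0 0 0 1" --pt "0.0025 0 0 0 0 0 1" --pt "0 0 0 0 0 0 1"

```text
time: 18.45
position: [0.5749, 0.1805, 0.2402]
orientation: [[-0.015, 1.0, -0.004], [1.0, 0.015, -0.002], [-0.002, -0.004, -1.0]]
force: [-7.2, -1.8, -0.1]
opening: 0.0232
grip_force: 60.2
```

The sheet touches the back stops right where I expected. I'll ease off and set it down.

Request:
carry_out --pt "-0.0025 0 0 0 0 0 1" --pt "0 0 -0.002 0 0 0 1" --pt "0 0 -0.0015 0 0 0 1" --pt "0 0 0 0 0 0 1"

```text
time: 18.95
position: [0.5748, 0.181, 0.2378]
orientation: [[-0.014, 1.0, -0.0], [1.0, 0.014, -0.0], [-0.0, -0.0, -1.0]]
force: [-3.5, -0.3, -2.6]
opening: 0.023
grip_force: 60.0
```

Request:
carry_out --pt "0 0 -0.0012 0 0 0 1" --pt "0 0 0 0 0 0 1"

```text
time: 19.2
position: [0.5747, 0.181, 0.2372]
orientation: [[-0.014, 1.0, -0.0], [1.0, 0.014, -0.0], [-0.0, -0.0, -1.0]]
force: [-5.3, -0.1, 1.2]
opening: 0.0231
grip_force: 60.4
```

Request:
carry_out --pt "0 0 0 0 0 0 0.6" --pt "0 0 0 0 0 0 0.4" --pt "0 0 0 0 0 0 0.3" --pt "0 0 0 0 0 0 0.3"

```text
time: 19.7
position: [0.5752, 0.1808, 0.237]
orientation: [[-0.014, 1.0, 0.0], [1.0, 0.014, 0.0], [0.0, 0.0, -1.0]]
force: [0.6, -0.8, 0.5]
opening: 0.0599
grip_force: 0.0
```

Request:
carry_out --pt "0 0 0.02 0 0 0 0.3" --pt "0 0 0.04 0 0 0 0.3" --pt "-0.02 0 0.04 0 0 0 0.3" --pt "-0.06 0 0.03 0 0 0 0.3" --pt "0 0 0 0 0 0 0.3"

```text
time: 20.32
position: [0.5089, 0.1821, 0.3443]
orientation: [[-0.016, 1.0, 0.004], [1.0, 0.016, 0.0], [0.0, 0.004, -1.0]]
force: [1.3, -0.3, -0.0]
opening: 0.0594
grip_force: 0.0
```

```bash
python3 - <<'E'
from fit import *
c=cal('wrist'); im=snap('wrist','w8.png'); print(r.get_state()['position'],r.get_state()['opening'])
T=cal('top'); t=snap('top','t8.png')
g=lambda im:cv2.GaussianBlur(cv2.cvtColor(im,cv2.COLOR_RGB2GRAY),(0,0),.7)
# knob and sheet front edge profile along rack x at several y; grey knob top at z .265, sheet front edge top z .229
q=(.6456,.1803,np.radians(.8))
def prof(c,im,y,z,x0,x1,ax=0):
    s=np.arange(x0,x1,.0005); L=np.c_[s,np.full(len(s),y),np.full(len(s),z)] if ax==0 else np.c_[np.full(len(s),y),s,np.full(len(s),z)]
    uv=np.array([proj(c,p) for p in pts(q,L)],np.float32)
    pr=cv2.remap(g(im),uv[None,:,0],uv[None,:,1],cv2.INTER_LINEAR)[0].astype(float); d=np.gradient(pr)
    return [(round(s[i]*1e3,1),round(d[i])) for i in range(1,len(d)-1) if abs(d[i])>3 and abs(d[i])>=abs(d[i-1]) and abs(d[i])>abs(d[i+1])],uv[0].round(),uv[-1].round()
for nm,cc,ii in(('wrist',c,im),('top',T,t)):
    for y in(-.06,-.03,.03,.06): print(nm,'front edge (exp -85)',y,*prof(cc,ii,y,.229,-.105,-.065))
    print(nm,'left edge (exp 85)',*prof(cc,ii,-.06,.229,.06,.11,1)); print(nm,'right',*prof(cc,ii,-.06,.229,-.11,-.06,1))
    print(nm,'knob x (exp -84,-60)',*prof(cc,ii,0,.265,-.1,-.04))
    print(nm,'pot top x (exp -6..)',*prof(cc,ii,0,.273,-.03,.03))
# clip & bystanders: difference with first images
t0=cv2.imread('pics/t0.png')[:,:,::-1].astype(int)
for n,(x0,x1,y0,y1) in dict(clip=(112,138,92,126),r0=(188,212,176,202),r1=(225,250,180,204),bottle=(250,280,110,145)).items():
    print(n,np.abs(t[y0:y1,x0:x1].astype(int)-t0[y0:y1,x0:x1]).mean())
E
```

```text
[0.5104 0.1813 0.3432] 0.059759848320416996
wrist front edge (exp -85) -0.06 [(np.float64(-87.5), -13), (np.float64(-84.5), 16), (np.float64(-80.0), -20)] [288. 246.] [326. 246.]
wrist front edge (exp -85) -0.03 [(np.float64(-87.0), -12), (np.float64(-84.5), 16)] [289. 219.] [328. 219.]
wrist front edge (exp -85) 0.03 [(np.float64(-87.5), -12), (np.float64(-84.5), 19)] [291. 160.] [332. 160.]
wrist front edge (exp -85) 0.06 [(np.float64(-87.5), -12), (np.float64(-84.5), 19)] [292. 127.] [335. 127.]
wrist left edge (exp 85) [(np.float64(86.5), -22), (np.float64(91.5), 26), (np.float64(95.0), -21), (np.float64(105.5), 26)] [341. 127.] [346.  68.]
wrist right [(np.float64(-68.0), 4), (np.float64(-66.5), 4)] [328. 287.] [331. 246.]
wrist knob x (exp -84,-60) [(np.float64(-94.5), -14), (np.float64(-92.0), 18), (np.float64(-89.0), -18), (np.float64(-83.5), 20)] [300. 201.] [370. 201.]
wrist pot top x (exp -6..) [(np.float64(-28.0), -24), (np.float64(-7.0), 4), (np.float64(13.5), 6), (np.float64(22.0), 20)] [387. 205.] [461. 205.]
top front edge (exp -85) -0.06 [] [204. 139.] [204. 123.]
top front edge (exp -85) -0.03 [] [192. 138.] [192. 123.]
top front edge (exp -85) 0.03 [] [166. 138.] [167. 122.]
top front edge (exp -85) 0.06 [] [154. 138.] [154. 122.]
top left edge (exp 85) [] [155. 120.] [134. 119.]
top right [(np.float64(-104.0), 6), (np.float64(-102.0), 10), (np.float64(-101.0), 9), (np.float64(-98.5), 7), (np.float64(-88.0), -4), (np.float64(-86.5), -4)] [225. 121.] [205. 121.]
top knob x (exp -84,-60) [] [177. 132.] [177. 108.]
top pot top x (exp -6..) [(np.float64(20.5), 4)] [177. 102.] [178.  77.]
clip 42.44230769230769
r0 35.71688034188034
r1 68.365
bottle 7.307619047619047
```

The wrist view shows the sheet square, 0.5 mm from its predicted home, and the pot in place. I'll move the arm out of the way and check the clip and bystanders.

Request:
carry_out --pt "-0.01 -0.06 0.02 0 0 0 0.3" --pt "-0.01 -0.07 0.02 0 0 0 0.3" --pt "-0.01 -0.07 0.01 0 0 0 0.3" --pt "0 -0.07 0.01 0 0 0 0.3" --pt "0 -0.07 0 0 0 0 0.3"

```text
time: 21.05
position: [0.4876, -0.0936, 0.3895]
orientation: [[-0.013, 1.0, 0.001], [1.0, 0.013, 0.0], [0.0, 0.001, -1.0]]
force: [0.7, 0.7, -0.4]
opening: 0.0592
grip_force: 0.0
```

Request:
carry_out --pt "0 -0.07 0 0 0 0 0.3" --pt "0 -0.07 0 0 0 0 0.3" --pt "0 -0.07 0 0 0 0 0.3" --pt "0 -0.07 0 0 0 0 0.3" --pt "0 0 0 0 0 0 0.3"

```text
time: 21.68
position: [0.4859, -0.3209, 0.3873]
orientation: [[-0.006, 1.0, -0.002], [1.0, 0.006, 0.0], [0.0, -0.002, -1.0]]
force: [0.5, 0.5, -0.7]
opening: 0.06
grip_force: 0.0
```

```bash
python3 - <<'E'
from h import *
for n,f0,boxes in(('top','t0.png',dict(clip=(112,138,92,126),r0=(188,212,176,202),r1=(225,250,180,204),bottle=(250,280,110,145))),('scene','s0.png',dict(clip=(165,198,278,302),r0=(243,264,232,256),r1=(246,268,199,224),bottle=(188,214,168,204)))):
    a=snap(n,n+'9.png').astype(int); b=cv2.imread('pics/'+f0)[:,:,::-1].astype(int)
    for k,(x0,x1,y0,y1) in boxes.items(): print(n,k,round(np.abs(a[y0:y1,x0:x1]-b[y0:y1,x0:x1]).mean(),2))
print(r.get_state()['position'],r.get_state()['time'])
E
```

```text
top clip 3.18
top r0 2.96
top r1 2.87
top bottle 3.36
scene clip 1.73
scene r0 1.49
scene r1 1.47
scene bottle 1.83
[ 0.48708714 -0.31578587  0.38806214] 21.775
```

Only image noise differs: the clip, round pots and bottle haven't moved. Handing in.

```bash
python3 -c "
from rig import r
print(r.sign_off())"
```

```text
the job is handed in; nothing more can be done
None
```

I pressed the square pot home and slid the grey sheet onto the high rail pair, up to the back stops and knob to the front; the clip, round pots and bottle had not moved, and I handed the job in at about 22 s (no verdict came back).

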